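# Clamp the sliding cover of a bench test cell with its draw latch

### The arm

A 7-joint arm with a two-finger parallel gripper is mounted at the origin on a cart in front of the work surface, level with it; the furniture and walls round the work are solid. World frame = base frame: x ahead of the robot, y to its left, z up, the work surface at z = 0. Lengths are in m, angles in rad, forces in N, time in s.
With the tool pointing down it reaches from about 0.4 to 0.85 m from the base axis. Payload 4.5 kg.
Tool frame: the origin (TCP) lies on the centre line of the jaws, within the pads' length; the fingertips stand 25 mm ahead of it and the grasp point (between the pads) lies 6 mm ahead of it; z points along the fingers, y is the line along which they close (so a half turn about z gives the same grasp; the last joint's range is limited). The gripper opens to 88 mm and grips with 3 to 60 N. Pads are 18 mm wide; open, the fingers measure 123 mm over their backs; the gripper's body (75 mm by 187 mm) begins 45 mm behind the grasp point.
Start: joints at [1.341, 0.689, -0.195, 1.565, 0.157, 0.902, -0.215], TCP at [0.163, -0.603, 0.264] pointing down, gripper open.
Joint ranges: [-3.01, 3.01], [-0.46, 2.08], [-1.47, 1.51], [0.13, 2.56], [-1, 4.14], [0.04, 2.09], [-2.66, 2.66]. Speed limits (rad/s): [2.57, 2.57, 3.14, 3.14, 3.14, 3.14, 3.14].

### API

Orientations are given as a unit quaternion [x, y, z, w].
In Python, from rig import readout, imaging, order gives the robot as it stands.
- The arm moves only by the tool servo_tool, never from a script. Its argument "series" is a list of rows, each a list of 6 numbers: the shift along the tool's x, y, z in cm, then the turn, a rotation vector about the tool's x, y, z in rad. A call has 1 to 20 rows; each row shifts and turns the commanded pose from where the row before left it, along the tool's axes as they then stand; what a row does not reach is not made up. A row lasts 1/10 s, in which the tool goes at most 50 mm and 8.59 degrees, less where a joint would pass 70% of its speed; a pose out of reach is approached as far as the arm can. A call is refused whole if a number of a shift passes 5 or a number of a turn 0.15, either way. A call with a gripper value outside its range is refused whole. "jaw" is the finger opening in cm, from 0 to 8.81, set as the call begins (left out, the last holds). The fingers move at their own pace and stop on an object; "squeeze" is the grip in N (left out, the last holds). Time passes only in rows, so rows that do not move let the fingers close. It gives the time, the measured TCP pose, the force, the opening and the grip force at its end, in the units of the state.
- readout.sense(): the state, without advancing time (a new reading comes with each control period).
- imaging.read_camera(name): name is "scene" or "top" or "wrist"; returns the picture (480x640x3 uint8, blue, green, red); there is no depth.
- imaging.calibration(name): a dict with "camera_matrix" (3x3 intrinsics, pixels), "xyz" and "orientation" of the camera in the world; the wrist camera has in their place "tool_from_camera" (4x4, takes a point from camera to tool coordinates, whose origin is the TCP and whose axes are the flange's). Camera axes: x right, y up, looking along -z (the intrinsics and any distortion apply to the point x, -y, -z); pixel columns grow to the right and rows downward; lengths in m; the calibration is good to about 2 mm. A picture is of the moment at which its call begins: read the wrist's pose just before it. calibration takes no time and is no camera call.
- order.finish_job(): hands the job in; it is judged then, once.
Trained networks look in the newest picture that a camera, given by its name, has taken for a name from the list of things; names that differ only in an ending like _2 or _b are one class to them, and where a whole thing is asked for, a point or a joint stands for the part that bears it (a point fixed in the world has none). Each returns a list of dicts, best first, with "p" (0 to 1); they miss things now and then, are a little off and sometimes report something else, mostly with a low value. They report only what shows in the picture. A call takes as long as a camera call.
- imaging.search_frame(camera, thing): "point" ([x, y, z] in m, in world coordinates, good to about 4 mm: the middle of the surface that is visible of it).
The state is a dict: "time_s": time; "joint_pos": joint angles; "qvel": joint speeds; "effort": joint torques, N m; "eef_pos": TCP position; "ee_rot": TCP orientation; "ft_force": force on the tool from outside, world axes, zero at the start; "moment": the same for the moment, N m; "finger_gap": finger opening in m; "grip_force": force on a finger pad.
Only numpy, scipy, OpenCV 4.12 (cv2) and the standard library are available. Lean on these libraries where they do the work, as an engineer would, in place of code of your own. Each camera call takes 0.05 s, during which the arm holds its last target. There are 200 camera calls.

### The job

Shut the small metal test cell: slide its end cover up against the gasket, hook the latch's wire loop over the keeper on the cover so that its cross-bar sits under the keeper's lip, then swing the lever over past centre and press it firmly down onto its rubber rest, without forcing it. Do not crush the gasket, leave the cell clamped and let go, and do not disturb the other things on the bench.

Things in the scene. Friction and masses are not known exactly. Their poses are not given: they have to be found in the camera images.
- cell: Fixed metal test cell: dark base plate 120 x 272 x 10 mm, housing 92 mm wide (its x), roof 75 mm high, from y = 2 to 142 mm. Origin on the bench under the middle of the housing's open face; z up; -y runs along the guide rods to the sliding cover (rods end in a block 38 mm high at y = -116 to -126 mm). The latch lever stands on the roof and swings in the cell's y-z plane.
- gasket: Black rubber frame, 92 x 62 mm, standing 6 mm proud of the housing's open face (it meets the cover at the cell's y = -6 mm). It gives about 1 mm for each 8 N.
- cover (a joint): Slide of the end cover along the guide rods, m: 0 when the cover just touches the gasket, positive when open (towards the cell's -y), slightly negative when the gasket is squeezed. It stays where it is left; sliding it takes about 1.5 N. Clamped, it stands near -0.0025; more than 40 N on the gasket would crush it.
- cover_face (a point): Centre of the cover's outer face (away from the housing), 50 mm above the bench. The cover is a block 92 mm wide (cell x), 40 mm thick (cell y), top at z = 75.5 mm; push this face towards the cell's +y. Axes as the cell's.
- keeper_seat (a point): Where the middle of the cross-bar must end, in the keeper (a steel hook 28 mm wide on the cover's top); 89 mm above the bench, axes as the cell's. Post face 3 mm to +y of it; the lip overhangs to 2 mm past it (-y), underside 5 mm and top 10 mm above it; a ledge 4 mm below it carries the bar. Bring the bar down outside the lip (8 to 12 mm to -y of this point), then draw it to +y.
- lever (a joint): Hinge of the latch lever, rad: 0 with the handle straight up, growing as it swings to the cell's +y (closing), 1.57 when level; passes centre at about 1.40. Stiff (0.06 Nm), stays where it is left; range -0.5 to 1.85. It follows when the wire loop is pulled.
- lever_hinge (a point): Centre of the lever's hinge, on the cell at y = +35 mm, 89 mm above the bench; its axis is the cell's x. Axes as the cell's.
- handle (a point): Centre of the lever's round rubber cross handle, diameter 16 mm, 50 mm long along the cell's x, 80 mm from lever_hinge. The stem is 14 mm wide.
- bail (a joint): Hinge of the wire loop on the lever, rad. Lever plus bail is the loop's angle above level: 0 when it points along the cell's -y, growing upward. Stiff (0.06 Nm), stays where it is left; range -2.2 to 1.1. Its axis is parallel to the lever's hinge and 18 mm from it, along the lever (0.175 rad further towards closing than the handle).
- bail_bar (a point): Middle of the loop's 6 mm cross-bar, 52 mm wide, 78 mm from the loop's hinge on the lever. The loop is a ladder of 6 mm wire: two arms, this cross-bar, and the roller at the free end.
- bail_grip (a point): Centre of the grey roller across the loop's free end: diameter 16 mm, 44 mm long along the cell's x between the loop's two wire arms (46 mm apart inside), 46 mm beyond the cross-bar, 124 mm from the loop's hinge. It spins freely. Pinch it from above, fingers closing along the cell's y between the arms; it may creep some mm. Pulling it carries loop and lever along.
- rest: Bracket on the roof at the cell's y = 105 mm (origin at bench level) with a 30 x 14 mm rubber pad; the lever's stem lands on it 70 mm from the hinge. A shim sets the pad up to 6 mm lower or higher, not measured: home is anywhere from 1.48 to 1.66 rad, found by feel. It gives only 1 mm per 25 N; about 12 N on the handle is a firm press, over 25 N is forcing it.
- marker_a: Bystander: red and white marker 135 mm long, lying by the cell.
- timer: Bystander: small grey square timer 58 x 58 x 18 mm, behind the cell.
- screwdriver: Bystander: screwdriver with a yellow handle, 149 mm.
- meter: Bystander: white hand meter 144 x 66 x 28 mm.
- tape_masking: Bystander: roll of tape 96 mm across, 25 mm high.

How it is judged:
On the way, in this order (a step that is already met when the one before it is completed fails the run):
1. the cover has been slid against the gasket (within 1.5 mm) (value of joint cover below 0.0015 m), for 0.1 s.
2. the cross-bar lies in the keeper: below the lip's underside, outside the post, with the lever still open (z of bail_bar in the frame of keeper_seat between -0.006 and 0.003 m and y of bail_bar in the frame of keeper_seat between -0.016 and 0.002 m and value of joint lever below 1 rad), for 0.1 s.
3. the lever is past centre and pressed firmly (over 6 N) on its rubber rest (value of joint lever above 1.45 rad and contact force between lever and rest above 6 N), for 0.1 s.
At the end, for the whole second after the job is handed in: The lever is past centre (over 1.45 rad) and at rest, the cross-bar sits in the keeper under its lip (within 4 mm along the draw line, 4 mm up and 6 mm down), pulling on it with over 8 N, and the cover squeezes the gasket by 1 to 7 mm (value of joint lever above 1.45 rad and value of joint cover between -0.007 and -0.001 m and contact force between bail and cover above 8 N and z of bail_bar in the frame of keeper_seat between -0.006 and 0.004 m and y of bail_bar in the frame of keeper_seat between -0.004 and 0.004 m and velocity of joint lever between -0.05 and 0.05 rad/s); the robot touches nothing.
It fails at once if the gasket is crushed (over 45 N) (contact force between cover and gasket above 45 N).
It fails at once if the lever is forced onto its rest (over 30 N) (contact force between lever and rest above 30 N).
It fails at once if a bystander is moved by over 20 mm (distance of any of marker_a, timer, screwdriver, meter, tape_masking from where it was at the start of the episode above 0.02 m).
It also fails if it takes over 72 s, if anything falls off the work surface, if the arm or the gripper's body presses on something with over 40 N, if the wrist force passes 120 N, or if a joint passes its speed limit or range.

## Working session

There is one attempt and no reset: what is moved stays moved. The work goes in short steps, Python scripts to look and compute and a tool call to move; the robot and the scene stay as the last step left them, time stands still between calls to the robot, and variables do not carry over. Pictures are saved under pics/ and viewed, at most 10 in all, crops included, and the job is handed in when it is done.

Besides the shell and the picture viewer there is one more tool, called after "Emit:" by a JSON object that holds its "op" and its "data", one argument or row to a line. servo_tool: Moves the arm, as the interface text tells. Its arguments: {"type":"object","properties":{"series":{"type":"array"},"jaw":{"type":"number"},"squeeze":{"type":"number"}},"required":["series"]}

```bash
mkdir -p pics; ls; cat > h.py <<'E'
import numpy as np, cv2
from scipy.spatial.transform import Rotation as R
from rig import readout, imaging, order
def st(): return readout.sense()
E
python3 - <<'E'
from h import *
s=st(); print(s)
for c in ['scene','top']:
    im=imaging.read_camera(c); cv2.imwrite(f'pics/{c}0.png',im)
    k=imaging.calibration(c); print(c,k)
    for t in ['cell','gasket','cover_face','lever','handle','bail_grip','bail_bar','keeper_seat','rest','lever_hinge','marker_a','timer','screwdriver','meter','tape_masking']:
        r=imaging.search_frame(c,t)
        print(t,[(np.round(d['point'],3).tolist(),round(d['p'],2)) for d in r[:2]])
E
```

```text
pics
{'time_s': 0.0, 'joint_pos': array([ 1.3407934 ,  0.69001221, -0.19456112,  1.56631948,  0.15731603,
        0.90250333, -0.21510504]), 'qvel': array([ 0.00055715, -0.00051062, -0.00027649, -0.00061776, -0.00113481,
       -0.00112108, -0.00029586]), 'effort': array([-4.52951062e-04, -5.27564120e+01, -1.26726441e+00, -1.53428417e+01,
       -5.27399895e-02,  6.49827954e-03,  1.85803915e-04]), 'eef_pos': array([ 0.16279617, -0.60282522,  0.26290012]), 'ee_rot': array([ 9.91305115e-01,  1.31580076e-01, -1.77389800e-04, -9.05667730e-04]), 'ft_force': array([ 0.22743144,  0.57862662, -0.85028507]), 'moment': array([ 0.04808339,  0.00979511, -0.00838655]), 'grip_force': 0.0, 'finger_gap': 0.08839784088900096}
scene {'camera_matrix': array([[533.7795499 ,   0.        , 315.41056946],
       [  0.        , 533.7795499 , 240.65144772],
       [  0.        ,   0.        ,   1.        ]]), 'xyz': array([ 0.06288931, -0.59245036,  1.17770229]), 'orientation': array([ 0.28288459, -0.09934302, -0.33849026,  0.89192579])}
cell [([0.568, -0.058, 0.06], 0.68), ([0.573, -0.016, 0.198], 0.58)]
ga
[... 902 characters left out ...]
67342, -0.03592077,  1.44838915]), 'orientation': array([ 0.02874434, -0.0175423 , -0.70436224,  0.70904151])}
cell [([0.577, -0.057, 0.078], 0.71)]
gasket [([0.586, -0.063, 0.072], 0.55)]
cover_face [([0.591, -0.112, 0.076], 0.94)]
lever [([0.578, -0.004, 0.154], 0.81)]
handle [([0.574, -0.003, 0.15], 0.51)]
bail_grip [([0.575, -0.009, 0.231], 0.53)]
bail_bar []
keeper_seat [([0.592, -0.11, 0.073], 0.77)]
rest [([0.574, 0.045, 0.087], 0.6)]
lever_hinge [([0.578, -0.05, 0.072], 0.58)]
marker_a [([0.481, -0.017, 0.013], 0.54)]
timer [([0.707, -0.032, 0.016], 0.58), ([0.573, 0.042, 0.087], 0.53)]
screwdriver []
meter [([0.661, -0.362, 0.025], 0.61)]
tape_masking [([0.583, 0.395, 0.025], 0.63)]
```

```bash
python3 - <<'E'
import cv2
a=cv2.imread('pics/scene0.png'); b=cv2.imread('pics/top0.png')
cv2.imwrite('pics/s1.png',cv2.resize(a[90:310,230:520],None,fx=2.7,fy=2.7,interpolation=cv2.INTER_CUBIC))
cv2.imwrite('pics/t1.png',cv2.resize(b[90:310,200:460],None,fx=2.7,fy=2.7,interpolation=cv2.INTER_CUBIC))
E
```

```text
(no output)
```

View pics/s1.png

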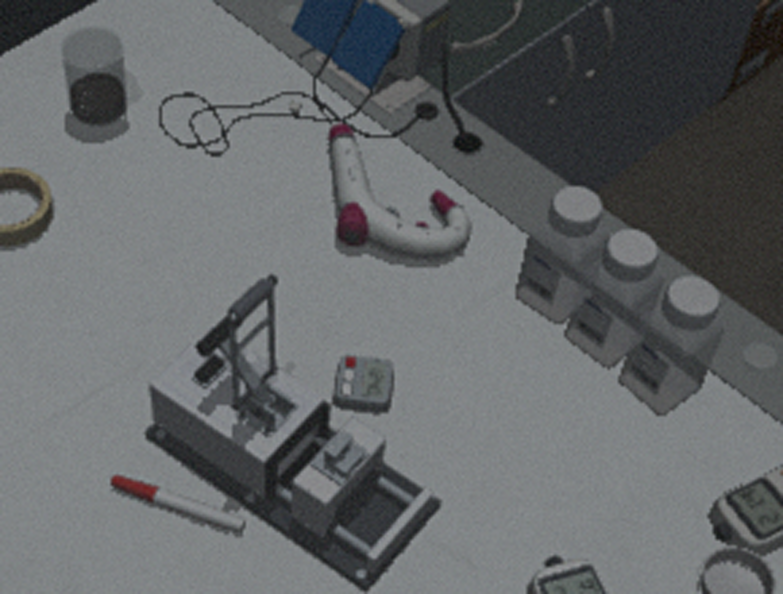

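View pics/t1.png

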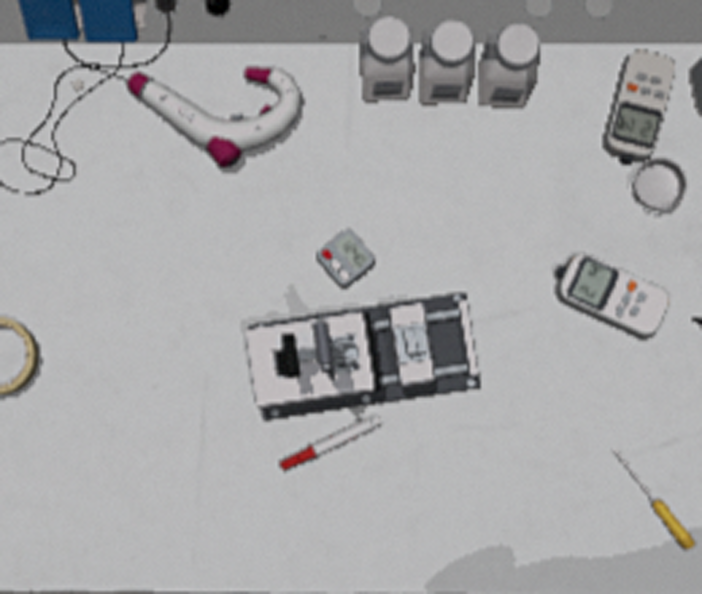

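The cell's +y runs left in the top view (nearly world +y). The lever is upright with the loop pointing up, and the cover is at about (410,345) in the top crop. I'll get a closer crop to fit the pose.

```bash
python3 - <<'E'
import cv2
b=cv2.imread('pics/top0.png')
cv2.imwrite('pics/t2.png',cv2.resize(b[190:255,282:386],None,fx=7.5,fy=7.5,interpolation=cv2.INTER_CUBIC))
E
```

```text
(no output)
```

View pics/t2.png

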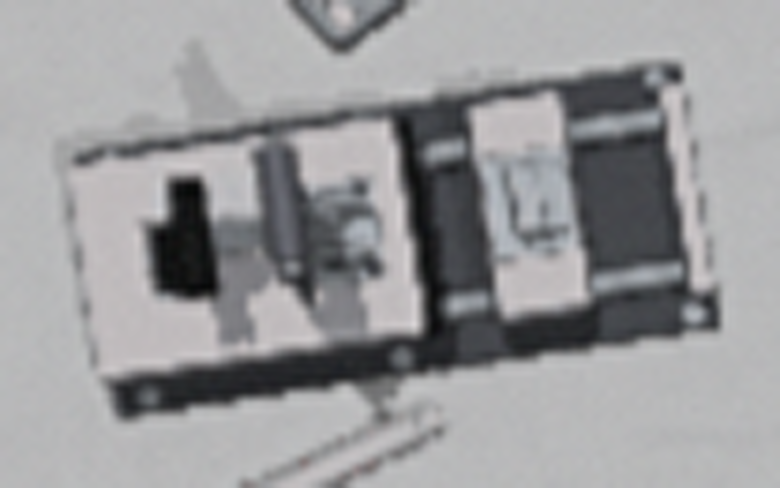

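The crop shows the base corners at (120,417), (718,326) and (681,66), the roof corners at (97,375), (392,120) and (422,335), and the cover top at (470..590, 92..318). I'll fit the pose from these.

```bash
cat >> h.py <<'E'
def proj(c,P):
    k=imaging.calibration(c); p=R.from_quat(k['orientation']).inv().apply(np.atleast_2d(P)-k['xyz'])
    q=np.c_[p[:,0],-p[:,1],-p[:,2]]; u=q@k['camera_matrix'].T; return u[:,:2]/u[:,2:]
def c2w(P,pose): # cell->world
    return R.from_euler('z',pose[2]).apply(np.atleast_2d(P))+[pose[0],pose[1],0]
E
python3 - <<'E'
from h import *
from scipy.optimize import least_squares as LS
pix=np.array([[120,417],[718,326],[681,66],[97,375],[68,165],[392,120],[422,335],[470,103],[557,92],[590,301],[500,318]])/7.5+[282,190]
def mod(v):
    x,y,a,b,c=v
    P=np.array([[-60,b+272,10],[-60,b,10],[60,b,10],[-46,142,75],[46,142,75],[46,2,75],[-46,2,75],
     [46,c,75.5],[46,c-40,75.5],[-46,c-40,75.5],[-46,c,75.5]])/1e3
    P[0:3,1]=[(b+272)/1e3,b/1e3,b/1e3]; return c2w(P,(x,y,a))
f=lambda v:(proj('top',mod(v))-pix).ravel()
r=LS(f,[.58,-.07,.1,-128,-30],x_scale=[.01,.01,.1,1,1]); print(r.x,np.round(f(r.x).reshape(-1,2),1).tolist())
x=r.x
for n,P in dict(cover=[0,x[4]/1e3-.04,.05],keeper=[0,x[4]/1e3-.02,.089],hinge=[0,.035,.089],rest=[0,.105,.1]).items(): print(n,c2w(P,x[:3]))
# lever/bail from detector pts in cell frame
for p in [[.575,-.009,.231],[.576,-.011,.195],[.577,-.011,.154],[.578,-.004,.154],[.574,.045,.087]]:
    print(R.from_euler('z',-x[2]).apply(np.array(p)-[x[0],x[1],0]))
E
```

```text
[ 5.86520893e-01 -6.53805360e-02  1.51891803e-01 -1.31018562e+02
 -2.98618676e+01] [[-0.8, 0.1], [0.7, 0.3], [0.1, -0.6], [-0.1, 0.5], [-0.3, -0.1], [0.0, -0.5], [0.3, -0.6], [-0.5, 0.3], [0.4, -0.1], [0.4, 0.6], [-0.2, 0.2]]
cover [[ 0.59709158 -0.13443806  0.05      ]]
keeper [[ 0.59406541 -0.11466832  0.089     ]]
hinge [[ 0.5812251 -0.0307835  0.089    ]]
rest [[0.57063351 0.03841056 0.1       ]]
[-0.0028574   0.05747461  0.231     ]
[-0.00217153  0.05534633  0.195     ]
[-0.00118304  0.05519502  0.154     ]
[0.0008646  0.06196312 0.154     ]
[0.00432477 0.1110042  0.087     ]
```

```bash
cat >> h.py <<'E'
POSE=(.5865,-.0654,.1519)
def kin(th,phi):
    H=np.array([.035,.089]); B=H+.018*np.array([np.sin(th+.175),np.cos(th+.175)]); d=np.array([-np.cos(phi),np.sin(phi)])
    return dict(handle=H+.08*np.array([np.sin(th),np.cos(th)]),B=B,bar=B+.078*d,grip=B+.124*d)
E
python3 - <<'E'
from h import *
from scipy.optimize import least_squares as LS
gt=np.array([281,206])/7.5+[282,190]; gs=np.array([253,293])/2.7+[230,90]; hs=np.array([216,335])/2.7+[230,90]
def f(v):
    k=kin(*v); w=lambda p:c2w([0,*p],POSE)
    return np.r_[proj('top',w(k['grip']))[0]-gt,proj('scene',w(k['grip']))[0]-gs,proj('scene',w(k['handle']))[0]-hs]
for g in [(.3,1.4),(.5,1.6),(.1,1.7)]:
    r=LS(f,g); print(r.x,r.x[1]-r.x[0],np.round(r.fun,1)); 
k=kin(*r.x); print(k,{a:c2w([0,*b],POSE) for a,b in k.items()})
E
```

```text
[0.83281057 1.61104059] 0.7782300196717175 [-0.5 -0.3 -1.   2.5  0.5 -0.3]
[0.83281047 1.6110406 ] 0.7782301326559132 [-0.5 -0.3 -1.   2.5  0.5 -0.3]
[0.83281083 1.61104057] 0.7782297396909799 [-0.5 -0.3 -1.   2.5  0.5 -0.3]
{'handle': array([0.09418603, 0.14282391]), 'B': array([0.05022198, 0.09860684]), 'bar': array([0.05336018, 0.17654368]), 'grip': array([0.05521092, 0.22250644])} {'handle': array([[0.5722481 , 0.02770151, 0.14282391]]), 'B': array([[ 0.57890058, -0.01575631,  0.09860684]]), 'bar': array([[ 0.57842572, -0.01265424,  0.17654368]]), 'grip': array([[ 0.57814568, -0.01082482,  0.22250644]])}
```

Emit:
{"op": "servo_tool", "data": {
  "series": [
    [0,0,0,0,0,0.112],
    [2.6,-1.9,0,0,0,0],
    [2.6,-1.9,0,0,0,0],
    [2.6,-1.9,0,0,0,0],
    [2.6,-1.9,0,0,0,0],
    [2.6,-1.9,0,0,0,0],
    [2.6,-1.9,0,0,0,0],
    [2.6,-1.9,0,0,0,0],
    [2.6,-1.9,0,0,0,0],
    [2.6,-1.9,0,0,0,0],
    [2.6,-1.9,0,0,0,0],
    [2.6,-1.9,0,0,0,0],
    [2.6,-1.9,0,0,0,0],
    [2.6,-1.9,0,0,0,0],
    [2.6,-1.9,0,0,0,0],
    [2.6,-1.9,0,0,0,0],
    [2.6,-1.9,0,0,0,0],
    [2.6,-1.9,0,0,0,0],
    [2.6,-1.9,0,0,0,0],
    [0,0,0,0,0,0]
  ],
  "jaw": 0
}}

```text
time_s: 3.6
eef_pos: [0.5777, -0.1888, 0.2637]
ee_rot: [0.997, 0.08, 0.002, -0.002]
ft_force: [0.2, 0.7, 0.3]
finger_gap: 0.0001
grip_force: 0.0
```

```bash
cat >> h.py <<'E'
def tc():
    s=st(); q=R.from_quat(s['ee_rot']); M=q.as_matrix()
    p=R.from_euler('z',-POSE[2]).apply(s['eef_pos']-[POSE[0],POSE[1],0])
    f=R.from_euler('z',-POSE[2]).apply(s['ft_force'])
    print('t',round(s['time_s'],2),'cell mm',np.round(p*1e3,1),'yawerr',round(np.arctan2(M[1,0],M[0,0])-POSE[2],4),'tilt',np.round(M[:2,2],4),'F',np.round(f,1),'gap',round(s['finger_gap']*1e3,1),'grip',round(s['grip_force'],1)); return p
E
python3 -c "from h import *; tc()"
```

```text
t 3.6 cell mm [ -27.4 -120.6  263.7] yawerr 0.0079 tilt [0.0036 0.0037] F [0.3 0.7 0.3] gap 0.1 grip 0.0
```

Emit:
{"op": "servo_tool", "data": {
  "series": [
    [1.4,-1.0,0,0,0,0.008],
    [1.3,-1.2,0,0,0,0],
    [0,0,1,0,0,0],
    [0,0,0,0,0,0]
  ]
}}

```text
time_s: 4.0
eef_pos: [0.5964, -0.1684, 0.2521]
ee_rot: [0.997, 0.072, -0.002, -0.0]
ft_force: [-0.1, 0.4, -0.6]
finger_gap: 0.0003
grip_force: 0.0
```

```bash
cat >> h.py <<'E'
def wpix(P_cell):
    s=st(); T=np.array(imaging.calibration('wrist')['tool_from_camera']); K=imaging.calibration('wrist')['camera_matrix']
    w=c2w(P_cell,POSE); t=R.from_quat(s['ee_rot']).inv().apply(w-s['eef_pos']); p=(t-T[:3,3])@T[:3,:3]
    q=np.c_[p[:,0],-p[:,1],-p[:,2]]@K.T; return q[:,:2]/q[:,2:]
def wc(p): return R.from_euler('z',-POSE[2]).apply(np.array(p)-[POSE[0],POSE[1],0])
E
python3 - <<'E'
from h import *
tc(); im=imaging.read_camera('wrist'); 
P=np.array([[46,2,75],[-46,2,75],[46,-30,75.5],[-46,-30,75.5],[46,-70,75.5],[-46,-70,75.5],[0,-52,89],[60,-131,10],[-60,-131,10]])/1e3
for u in wpix(P): cv2.drawMarker(im,tuple(int(a) for a in u),(0,0,255),0,10,1)
cv2.imwrite('pics/w1.png',im)
for t in ['cover_face','keeper_seat','bail_grip','handle']:
    print(t,[(np.round(wc(d['point'])*1e3,1).tolist(),round(d['p'],2)) for d in imaging.search_frame('wrist',t)[:2]])
E
```

```text
t 4.0 cell mm [  -5.8 -103.4  252.1] yawerr -0.0074 tilt [-0.0032  0.0003] F [-0.1  0.4 -0.6] gap 0.3 grip 0.0
cover_face []
keeper_seat [([6.1, -55.9, 77.8], 0.92)]
bail_grip [([-3.3, 51.0, 180.2], 0.95)]
handle [([-2.5, 56.9, 151.9], 0.87), ([8.2, -54.8, 73.8], 0.6)]
```

View pics/w1.png

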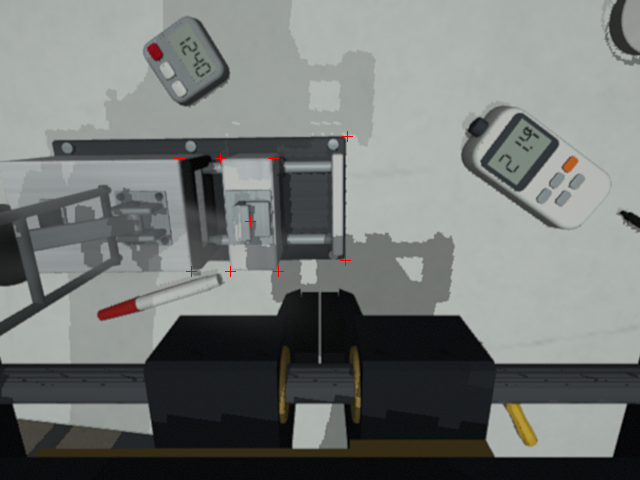

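The overlay agrees within about 2 px: cover edges at about x=222 and 279, keeper at (236–272, 187–243), roller at far left. Descending behind the cover now.

Emit:
{"op": "servo_tool", "data": {
  "series": [
    [0.8,-0.5,2,0,0,-0.007],
    [0,0,3,0,0,0],
    [0,0,3,0,0,0],
    [0,0,3,0,0,0],
    [0,0,3,0,0,0],
    [0,0,2.5,0,0,0],
    [0,0,1.6,0,0,0],
    [0,0,0,0,0,0],
    [0,0,0,0,0,0]
  ]
}}

```text
time_s: 5.15
eef_pos: [0.6051, -0.1631, 0.0734]
ee_rot: [0.997, 0.075, 0.0, 0.0]
ft_force: [0.5, -0.5, 0.2]
finger_gap: 0.0008
grip_force: 0.0
```

```bash
python3 -c "from h import *; tc()"
```

```text
t 5.15 cell mm [  3.6 -99.3  73.4] yawerr -0.0014 tilt [ 0.001  -0.0004] F [ 0.4 -0.6  0.2] gap 0.8 grip 0.0
```

Emit:
{"op": "servo_tool", "data": {
  "series": [
    [0,-0.3,0.2,0,0,0],
    [0,-0.3,0,0,0,0],
    [0,-0.3,0,0,0,0],
    [0,-0.3,0,0,0,0],
    [0,-0.3,0,0,0,0],
    [0,-0.3,0,0,0,0],
    [0,-0.3,0,0,0,0],
    [0,-0.3,0,0,0,0],
    [0,-0.2,0,0,0,0],
    [0,-0.2,0,0,0,0]
  ]
}}

```text
time_s: 6.15
eef_pos: [0.6004, -0.135, 0.0708]
ee_rot: [0.997, 0.075, 0.0, 0.0]
ft_force: [-0.1, -1.2, 1.4]
finger_gap: 0.0004
grip_force: 0.9
```

```bash
python3 -c "from h import *; tc()"
```

```text
t 6.15 cell mm [  3.3 -70.9  70.8] yawerr -0.0011 tilt [ 0.0003 -0.0002] F [-0.3 -1.1  1.4] gap 0.4 grip 0.9
```

Sliding (about 1.5 N). I'll continue in small steps until the gasket is felt.

Emit:
{"op": "servo_tool", "data": {
  "series": [
    [0,-0.2,0,0,0,0],
    [0,-0.2,0,0,0,0],
    [0,-0.1,0,0,0,0],
    [0,0,0,0,0,0]
  ]
}}

```text
time_s: 6.55
eef_pos: [0.5996, -0.1296, 0.0706]
ee_rot: [0.997, 0.076, -0.0, -0.0]
ft_force: [-0.1, -0.3, 0.5]
finger_gap: 0.0008
grip_force: 0.3
```

Emit:
{"op": "servo_tool", "data": {
  "series": [
    [0,-0.1,0,0,0,0],
    [0,0,0,0,0,0]
  ]
}}

```text
time_s: 6.75
eef_pos: [0.5994, -0.129, 0.0706]
ee_rot: [0.997, 0.075, -0.0, -0.0]
ft_force: [0.4, -1.1, -0.2]
finger_gap: 0.0003
grip_force: 0.5
```

Emit:
{"op": "servo_tool", "data": {
  "series": [
    [0,-0.05,0,0,0,0],
    [0,0,0,0,0,0]
  ]
}}

```text
time_s: 6.95
eef_pos: [0.5994, -0.1286, 0.0707]
ee_rot: [0.997, 0.075, -0.0, 0.0]
ft_force: [1.3, -1.5, 0.8]
finger_gap: 0.0007
grip_force: 0.6
```

Emit:
{"op": "servo_tool", "data": {
  "series": [
    [0,-0.1,0,0,0,0],
    [0,0,0,0,0,0]
  ]
}}

```text
time_s: 7.15
eef_pos: [0.5992, -0.1275, 0.0707]
ee_rot: [0.997, 0.075, -0.0, -0.0]
ft_force: [0.8, -0.6, -0.9]
finger_gap: 0.0005
grip_force: 0.7
```

Emit:
{"op": "servo_tool", "data": {
  "series": [
    [0,-0.1,0,0,0,0],
    [0,0,0,0,0,0]
  ]
}}

```text
time_s: 7.35
eef_pos: [0.599, -0.1264, 0.0707]
ee_rot: [0.997, 0.075, -0.0, -0.0]
ft_force: [0.4, -0.9, -1.4]
finger_gap: 0.0007
grip_force: 0.6
```

Emit:
{"op": "servo_tool", "data": {
  "series": [
    [0,-0.1,0,0,0,0],
    [0,0,0,0,0,0]
  ]
}}

```text
time_s: 7.55
eef_pos: [0.5989, -0.1254, 0.0707]
ee_rot: [0.997, 0.075, -0.0, -0.0]
ft_force: [1.3, -0.4, -1.1]
finger_gap: -0.0
grip_force: 0.6
```

Emit:
{"op": "servo_tool", "data": {
  "series": [
    [0,-0.1,0,0,0,0],
    [0,0,0,0,0,0]
  ]
}}

```text
time_s: 7.75
eef_pos: [0.5987, -0.1246, 0.0707]
ee_rot: [0.997, 0.075, -0.0, 0.0]
ft_force: [0.2, -1.5, -0.6]
finger_gap: 0.0007
grip_force: 0.6
```

Emit:
{"op": "servo_tool", "data": {
  "series": [
    [0,-0.1,0,0,0,0],
    [0,0,0,0,0,0]
  ]
}}

```text
time_s: 7.95
eef_pos: [0.5987, -0.1243, 0.0707]
ee_rot: [0.997, 0.075, 0.0, 0.0]
ft_force: [1.4, -3.2, -1.5]
finger_gap: 0.0002
grip_force: 1.5
```

```bash
python3 - <<'E'
from h import *
tc(); a=imaging.read_camera('scene'); b=imaging.read_camera('top'); w=imaging.read_camera('wrist')
v=np.zeros((580,800,3),np.uint8)
v[:290,:400]=cv2.resize(a[190:310,280:400],(400,290)); v[:290,400:]=cv2.resize(b[190:255,300:390],(400,290)); v[290:,:600]=cv2.resize(w[100:390,0:600],(600,290))
cv2.imwrite('pics/c1.png',v)
E
```

```text
t 7.95 cell mm [  3.1 -60.   70.7] yawerr -0.0014 tilt [ 0.0002 -0.0009] F [ 0.9 -3.4 -1.5] gap 0.2 grip 1.5
```

View pics/c1.png

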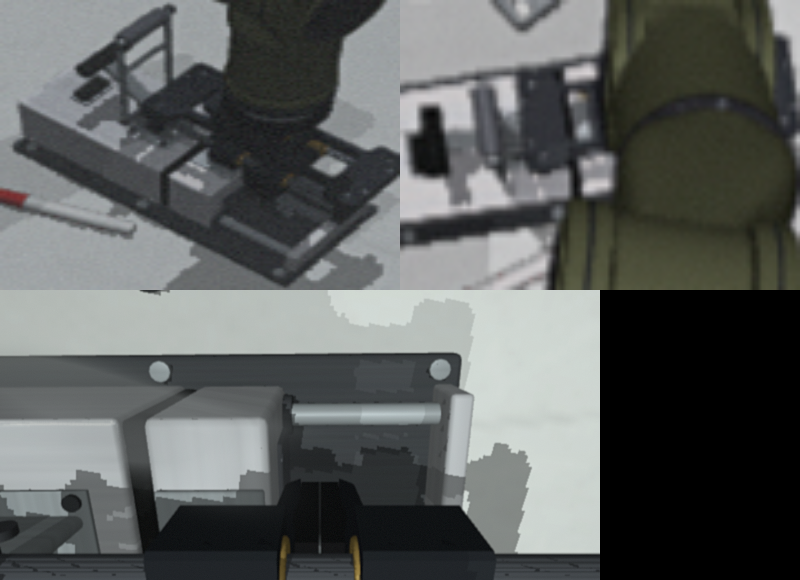

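Emit:
{"op": "servo_tool", "data": {
  "series": [
    [0,-0.1,0,0,0,0],
    [0,0,0,0,0,0]
  ]
}}

```text
time_s: 8.3
eef_pos: [0.5986, -0.1239, 0.0707]
ee_rot: [0.997, 0.075, 0.0, 0.001]
ft_force: [1.6, -5.4, -2.0]
finger_gap: 0.0005
grip_force: 2.6
```

```bash
python3 -c "from h import *; tc()"
```

```text
t 8.3 cell mm [  3.1 -59.6  70.7] yawerr -0.0018 tilt [ 0.0005 -0.0016] F [ 0.8 -5.6 -2. ] gap 0.5 grip 2.6
```

Emit:
{"op": "servo_tool", "data": {
  "series": [
    [0,0.5,0,0,0,0],
    [0,1,0,0,0,0],
    [0,0.5,-2,0,0,0],
    [0,0,-4,0,0,0],
    [0,0,-5,0,0,0],
    [0,0,-5,0,0,0],
    [0,0,-5,0,0,0],
    [0,0,-2,0,0,0],
    [0,-1.5,0,0,0,0],
    [0,-3,0,0,0,0],
    [0,-3.5,0,0,0,0],
    [0,-2.5,0,0,0,0],
    [0,-0.5,0,0,0,0],
    [0,0,0,0,0,0]
  ]
}}

```text
time_s: 9.7
eef_pos: [0.5842, -0.0325, 0.2997]
ee_rot: [0.997, 0.077, -0.001, -0.0]
ft_force: [0.6, -0.1, 0.1]
finger_gap: 0.0005
grip_force: 0.0
```

```bash
python3 - <<'E'
from h import *
p=tc(); im=imaging.read_camera('wrist'); t=imaging.read_camera('top')
for c in ['wrist','top']:
  for n in ['keeper_seat','bail_grip','cover_face','handle','gasket']:
    print(c,n,[(np.round(wc(d['point'])*1e3,1).tolist(),round(d['p'],2)) for d in imaging.search_frame(c,n)[:2]])
k=kin(.833,1.611)
P=np.array([[0,*k['grip']],[.022,*k['grip']],[-.022,*k['grip']],[0,*k['handle']],[.046,.002,.075],[-.046,.002,.075],[.046,.142,.075],[-.046,.142,.075],[-.046,-.046,.0755],[.046,-.046,.0755]])
for u in wpix(P): cv2.drawMarker(im,tuple(int(a) for a in u),(0,0,255),0,10,1)
cv2.imwrite('pics/w2.png',im)
E
```

```text
t 9.7 cell mm [  2.7  32.9 299.7] yawerr 0.0015 tilt [-0.0024  0.0003] F [ 0.6 -0.2  0.1] gap 0.5 grip 0.0
wrist keeper_seat [([10.1, -26.9, 78.0], 0.61)]
wrist bail_grip [([10.9, 55.2, 231.0], 0.79)]
wrist cover_face [([11.2, -21.6, 76.5], 0.79)]
wrist handle [([2.3, 59.4, 156.5], 0.64)]
wrist gasket [([7.0, 1.8, 74.5], 0.75)]
top keeper_seat []
top bail_grip []
top cover_face []
top handle []
top gasket []
```

View pics/w2.png

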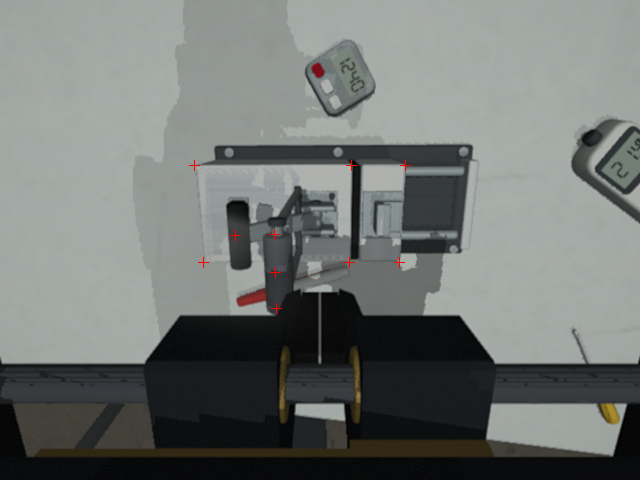

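The roller is at (278,272) and the handle at (238,235), both matching the model overlay. The cover is shut against the gasket. Now I'll grasp the roller.

Emit:
{"op": "servo_tool", "data": {
  "series": [
    [-0.3,-1,0,0,0,0],
    [0,-1.2,0,0,0,0],
    [0,0,0.5,0,0,0],
    [0,0,1,0,0,0],
    [0,0,2,0,0,0],
    [0,0,2,0,0,0],
    [0,0,1.2,0,0,0],
    [0,0,0.4,0,0,0],
    [0,0,0,0,0,0],
    [0,0,0,0,0,0]
  ],
  "jaw": 5
}}

```text
time_s: 11.3
eef_pos: [0.5792, -0.0125, 0.2303]
ee_rot: [0.997, 0.075, 0.001, 0.0]
ft_force: [-0.9, -0.5, -0.1]
finger_gap: 0.0499
grip_force: 0.0
```

Emit:
{"op": "servo_tool", "data": {
  "series": [
    [0,0,0,0,0,0],
    [0,0,0,0,0,0],
    [0,0,0,0,0,0],
    [0,0,0,0,0,0],
    [0,0,0,0,0,0]
  ],
  "jaw": 0.5,
  "squeeze": 25
}}

```text
time_s: 11.8
eef_pos: [0.5788, -0.0123, 0.2299]
ee_rot: [0.997, 0.075, 0.0, -0.0]
ft_force: [0.9, 0.2, 0.5]
finger_gap: 0.015
grip_force: 24.7
```

```bash
python3 -c "from h import *; tc()"
```

```text
t 11.8 cell mm [  0.4  53.7 229.9] yawerr -0.0009 tilt [0.0004 0.0001] F [0.9 0.1 0.5] gap 15.0 grip 24.7
```

```bash
cat >> h.py <<'E'
from scipy.optimize import fsolve
def ik(y,z,key='grip',g=(.3,.5)): return fsolve(lambda v: kin(*v)[key]-[y,z],g)
E
python3 - <<'E'
from h import *
print(ik(.0537,.2239,g=(.8,1.6)))
for th,ph in [(.8,1.6),(.8,1.3),(.7,1.0),(.5,.7),(.3,.5),(.1,.35),(0,.2)]:
    k=kin(th,ph); print(th,ph,np.round(k['grip']*1e3,1),np.round(k['bar']*1e3,1))
for b in [(-38,112),(-38,105),(-38,97),(-38,90),(-38,88),(-33,88),(-30,88),(-28,88)]:
    v=ik(b[0]/1e3,b[1]/1e3,'bar',(0,0)); print(b,np.round(v,3),np.round(kin(*v)['grip']*1e3,1))
E
```

```text
[0.73977897 1.60658057]
0.8 1.6 [ 53.5 223. ] [ 52.2 177.1]
0.8 1.3 [ 16.7 218.6] [ 29.  174.3]
0.7 1.0 [-18.2 204.9] [  6.7 166.2]
0.5 0.7 [-48.6 182.9] [-13.4 153.3]
0.3 0.5 [-65.6 164.5] [-25.2 142.4]
0.1 0.35 [-76.6 148.8] [-33.4 133.1]
0 0.2 [-83.4 131.4] [-38.3 122.2]
(-38, 112) [0.095 0.073] [-83.9 115.3]
(-38, 105) [ 0.106 -0.017] [-84.  104.2]
(-38, 97) [ 0.073 -0.121] [-83.7  91.4]
(-38, 90) [ 0.003 -0.216] [-82.9  80.1]
(-38, 88) [-0.024 -0.243] [-82.6  76.9]
(-33, 88) [ 0.292 -0.221] [-77.9  77.9]
(-30, 88) [ 0.524 -0.191] [-75.2  79.3]
(-28, 88) [ 0.719 -0.158] [-73.4  80.8]
```

Emit:
{"op": "servo_tool", "data": {
  "series": [
    [0,0.6,0.05,0,0,0],
    [0,1.2,0.1,0,0,0],
    [0,1.2,0.15,0,0,0],
    [0,1.2,0.3,0,0,0],
    [0,1.2,0.45,0,0,0],
    [0,1.2,0.5,0,0,0],
    [0,1.0,0.6,0,0,0],
    [0,1.0,0.7,0,0,0],
    [0,1.0,0.75,0,0,0],
    [0,0.7,0.6,0,0,0],
    [0,0,0,0,0,0]
  ]
}}

```text
time_s: 12.9
eef_pos: [0.5945, -0.115, 0.1867]
ee_rot: [0.997, 0.075, 0.0, -0.0]
ft_force: [3.0, 2.8, -1.9]
finger_gap: 0.0147
grip_force: 24.9
```

```bash
python3 -c "from h import *; tc()"
```

```text
t 12.9 cell mm [  0.4 -50.2 186.7] yawerr -0.002 tilt [0.0001 0.0001] F [ 3.4  2.3 -1.9] gap 14.7 grip 24.9
```

Emit:
{"op": "servo_tool", "data": {
  "series": [
    [0,0.8,0.8,0,0,0],
    [0,0.75,0.8,0,0,0],
    [0,0.6,0.8,0,0,0],
    [0,0.5,0.8,0,0,0],
    [0,0.35,0.85,0,0,0],
    [0,0.3,0.85,0,0,0],
    [0,0,0,0,0,0],
    [0,0,0,0,0,0]
  ]
}}

```text
time_s: 13.7
eef_pos: [0.5994, -0.146, 0.1381]
ee_rot: [0.997, 0.076, 0.0, -0.001]
ft_force: [2.8, 4.1, -0.7]
finger_gap: 0.0148
grip_force: 24.9
```

```bash
python3 - <<'E'
from h import *
p=tc(); im=imaging.read_camera('wrist')
v=ik(p[1],p[2]-.006,g=(0,.2)); k=kin(*v); print(v,k)
P=np.array([[.026,*k['bar']],[-.026,*k['bar']],[0,*k['handle']],[.046,.002,.075],[-.046,.002,.075],[-.046,-.046,.0755],[.046,-.046,.0755],[.014,-.028,.089],[-.014,-.028,.089],[.014,-.030,.099],[-.014,-.030,.099]])
for u in wpix(P): cv2.drawMarker(im,tuple(int(a) for a in u),(0,0,255),0,8,1)
print(np.round(wpix(P)).tolist())
cv2.imwrite('pics/w3.png',cv2.resize(im[40:360,60:440],None,fx=1.85,fy=1.85,interpolation=cv2.INTER_CUBIC))
E
```

```text
t 13.7 cell mm [  0.6 -81.7 138.1] yawerr -0.0001 tilt [0.0002 0.0012] F [ 3.4  3.6 -0.7] gap 14.8 grip 24.9
[0.08650055 0.20877743] {'handle': array([0.04191142, 0.16870089]), 'B': array([0.03965355, 0.10638806]), 'bar': array([-0.03665269,  0.12255465]), 'grip': array([-0.0816538,  0.1320888])}
[[199.0, 261.0], [210.0, 379.0], [-119.0, 401.0], [145.0, 190.0], [167.0, 356.0], [254.0, 357.0], [244.0, 190.0], [205.0, 262.0], [210.0, 315.0], [203.0, 269.0], [208.0, 325.0]]
```

View pics/w3.png

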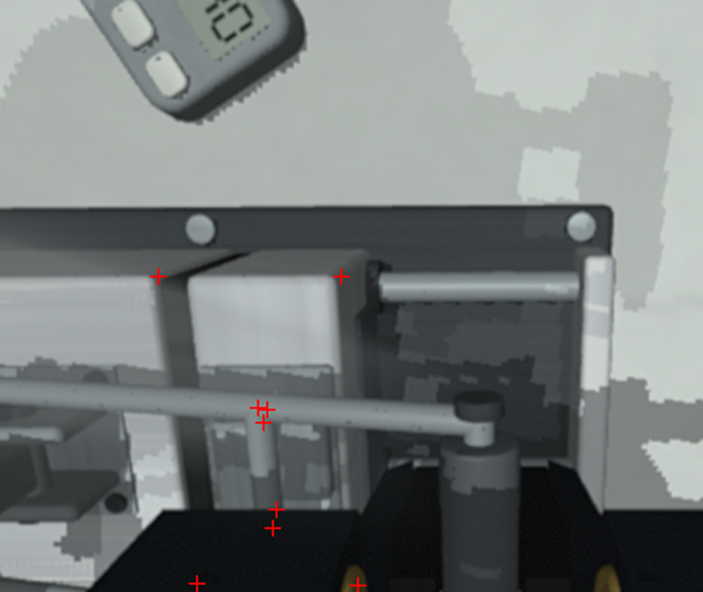

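The overlay of the housing and cover corners fits within 1 mm. The bar (crop x≈262) sits at about y=-37 over the keeper, outside the lip. Lowering.

Emit:
{"op": "servo_tool", "data": {
  "series": [
    [0,0.15,0.5,0,0,0],
    [0,0.15,0.6,0,0,0],
    [0,0.05,0.6,0,0,0],
    [0,0,0.6,0,0,0],
    [0,0,0.6,0,0,0],
    [0,0,0.6,0,0,0],
    [0,0,0.6,0,0,0],
    [0,0,0,0,0,0]
  ]
}}

```text
time_s: 14.55
eef_pos: [0.6, -0.151, 0.097]
ee_rot: [0.997, 0.075, 0.0, 0.0]
ft_force: [4.6, -0.8, -0.8]
finger_gap: 0.0148
grip_force: 24.9
```

```bash
cat >> h.py <<'E'
def bar(g=(0,-.1)):
    p=tc(); v=ik(p[1],p[2]-.006,g=g); k=kin(*v); print('th,phi',np.round(v,3),'bar',np.round(k['bar']*1e3,1),'handle',np.round(k['handle']*1e3,1))
E
python3 -c "from h import *; bar()"
```

```text
t 14.55 cell mm [  0.4 -86.7  97. ] yawerr -0.0015 tilt [ 0.0007 -0.0009] F [ 4.4 -1.5 -0.8] gap 14.8 grip 24.9
th,phi [-0.104 -0.129] bar [-41.1  96.9] handle [ 26.7 168.6]
```

Emit:
{"op": "servo_tool", "data": {
  "series": [
    [0,-0.1,0.4,0,0,0],
    [0,-0.1,0.4,0,0,0],
    [0,0,0.3,0,0,0],
    [0,0,0,0,0,0]
  ]
}}

```text
time_s: 14.95
eef_pos: [0.5996, -0.1491, 0.0863]
ee_rot: [0.997, 0.075, 0.0, 0.001]
ft_force: [5.1, -2.0, -0.9]
finger_gap: 0.0145
grip_force: 24.9
```

```bash
python3 -c "from h import *; bar()"
```

```text
t 14.95 cell mm [  0.3 -84.7  86.3] yawerr -0.0015 tilt [ 0.0007 -0.0011] F [ 4.8 -2.7 -0.9] gap 14.5 grip 24.9
th,phi [-0.098 -0.217] bar [-39.8  90.2] handle [ 27.2 168.6]
```

Emit:
{"op": "servo_tool", "data": {
  "series": [
    [0,0,0.1,0,0,0],
    [0,0,0.1,0,0,0],
    [0,0,0,0,0,0]
  ]
}}

```text
time_s: 15.25
eef_pos: [0.5996, -0.1487, 0.0846]
ee_rot: [0.997, 0.075, 0.0, 0.0]
ft_force: [3.7, -2.3, -1.1]
finger_gap: 0.0143
grip_force: 24.9
```

```bash
python3 -c "from h import *; bar()"
```

```text
t 15.25 cell mm [  0.3 -84.3  84.6] yawerr -0.0013 tilt [ 0.0006 -0.0005] F [ 3.3 -2.8 -1.1] gap 14.3 grip 24.9
th,phi [-0.098 -0.231] bar [-39.5  89.1] handle [ 27.2 168.6]
```

Emit:
{"op": "servo_tool", "data": {
  "series": [
    [0,0,0.1,0,0,0],
    [0,0,0.1,0,0,0],
    [0,0,0,0,0,0]
  ]
}}

```text
time_s: 15.55
eef_pos: [0.5996, -0.1484, 0.0831]
ee_rot: [0.997, 0.075, 0.0, 0.0]
ft_force: [3.8, -1.0, 2.8]
finger_gap: 0.0145
grip_force: 24.6
```

```bash
python3 -c "from h import *; bar()"
```

```text
t 15.55 cell mm [  0.4 -84.   83.1] yawerr -0.0011 tilt [ 0.0007 -0.0002] F [ 3.6 -1.6  2.8] gap 14.5 grip 24.6
th,phi [-0.099 -0.243] bar [-39.3  88.2] handle [ 27.1 168.6]
```

Emit:
{"op": "servo_tool", "data": {
  "series": [
    [0,-0.2,0,0,0,0],
    [0,-0.2,0,0,0,0],
    [0,-0.2,-0.05,0,0,0],
    [0,-0.15,-0.05,0,0,0],
    [0,0,0,0,0,0]
  ]
}}

```text
time_s: 16.05
eef_pos: [0.5987, -0.144, 0.0838]
ee_rot: [0.997, 0.074, 0.001, 0.002]
ft_force: [6.2, -6.3, -1.2]
finger_gap: 0.0147
grip_force: 24.9
```

```bash
python3 -c "from h import *; bar((.3,-.2))"
```

```text
t 16.05 cell mm [  0.2 -79.5  83.8] yawerr -0.003 tilt [ 0.0018 -0.004 ] F [ 5.2 -7.2 -1.2] gap 14.7 grip 24.9
th,phi [ 0.182 -0.228] bar [-34.7  88.2] handle [ 49.4 167.7]
```

Emit:
{"op": "servo_tool", "data": {
  "series": [
    [-0.05,-0.15,0,0,0,0],
    [-0.05,-0.15,0,0,0,0],
    [0,0,0,0,0,0]
  ]
}}

```text
time_s: 16.35
eef_pos: [0.5982, -0.1414, 0.0841]
ee_rot: [0.997, 0.074, 0.002, 0.002]
ft_force: [8.1, -7.7, -1.1]
finger_gap: 0.0148
grip_force: 24.9
```

```bash
python3 -c "from h import *; bar((.3,-.2))"
```

```text
t 16.35 cell mm [  0.  -76.9  84.1] yawerr -0.0031 tilt [ 0.0037 -0.0044] F [ 6.8 -8.8 -1.1] gap 14.8 grip 24.9
th,phi [ 0.364 -0.215] bar [-32.   87.8] handle [ 63.5 163.8]
```

Emit:
{"op": "servo_tool", "data": {
  "series": [
    [0.15,-0.1,0,0,0,0],
    [0.15,-0.1,-0.05,0,0,0],
    [0.1,-0.1,-0.05,0,0,0],
    [0,0,0,0,0,0]
  ]
}}

```text
time_s: 16.75
eef_pos: [0.5988, -0.1396, 0.0846]
ee_rot: [0.997, 0.074, -0.001, 0.003]
ft_force: [2.8, -8.8, 0.5]
finger_gap: 0.0144
grip_force: 24.8
```

```bash
python3 -c "from h import *; bar((.3,-.2))"
```

```text
t 16.75 cell mm [  1.  -75.2  84.6] yawerr -0.0043 tilt [-0.0023 -0.0062] F [ 1.4 -9.2  0.5] gap 14.4 grip 24.8
th,phi [ 0.509 -0.198] bar [-30.1  87.6] handle [ 74.  158.8]
```

Emit:
{"op": "servo_tool", "data": {
  "series": [
    [0.05,-0.1,0,0,0,0],
    [0,-0.1,-0.05,0,0,0],
    [0,0,0,0,0,0]
  ]
}}

```text
time_s: 17.05
eef_pos: [0.5987, -0.1384, 0.0851]
ee_rot: [0.997, 0.073, -0.002, 0.003]
ft_force: [2.2, -10.6, 0.5]
finger_gap: 0.0149
grip_force: 24.8
```

```bash
python3 -c "from h import *; bar((.3,-.2))"
```

```text
t 17.05 cell mm [  1.  -74.   85.1] yawerr -0.0049 tilt [-0.0028 -0.0072] F [  0.6 -10.8   0.5] gap 14.9 grip 24.8
th,phi [ 0.628 -0.182] bar [-28.8  87.4] handle [ 82.  153.7]
```

Emit:
{"op": "servo_tool", "data": {
  "series": [
    [0,0.1,0,0,0,0],
    [0,0.2,0,0,0,0],
    [0,0.2,0,0,0,0],
    [0,0.1,0,0,0,0],
    [0,0,0,0,0,0]
  ],
  "jaw": 2.4
}}

```text
time_s: 17.55
eef_pos: [0.6009, -0.1379, 0.085]
ee_rot: [0.997, 0.076, -0.001, -0.0]
ft_force: [0.1, -1.1, 0.9]
finger_gap: 0.0241
grip_force: 0.0
```

```bash
python3 -c "from h import *; tc()"
```

```text
t 17.55 cell mm [  3.3 -73.9  85. ] yawerr -0.0007 tilt [-0.0011  0.0007] F [-0.1 -1.1  0.9] gap 24.1 grip 0.0
```

Emit:
{"op": "servo_tool", "data": {
  "series": [
    [0,0,-0.5,0,0,0],
    [0,0,-1,0,0,0],
    [0,0,-2,0,0,0],
    [0,0,-3,0,0,0],
    [0,0,-4,0,0,0],
    [0,0,-4,0,0,0],
    [0,0,-2,0,0,0],
    [0,0,0,0,0,0]
  ]
}}

```text
time_s: 18.35
eef_pos: [0.6035, -0.1387, 0.2547]
ee_rot: [0.997, 0.075, 0.004, 0.001]
ft_force: [-0.3, -0.6, 0.0]
finger_gap: 0.0238
grip_force: 0.0
```

```bash
python3 - <<'E'
from h import *
p=tc(); im=imaging.read_camera('wrist')
k=kin(.63,-.18)
P=np.array([[.026,*k['bar']],[-.026,*k['bar']],[0,*k['handle']],[.022,*k['grip']],[-.022,*k['grip']],[-.046,-.046,.0755],[.046,-.046,.0755]])
u=wpix(P); print(np.round(u).tolist())
cv2.imwrite('pics/w4raw.png',im)
for a in u[[0,1,2,3,4]]: cv2.drawMarker(im,tuple(int(x) for x in a),(0,0,255),0,6,1)
cv2.imwrite('pics/w4.png',cv2.resize(im[120:330,40:360],None,fx=2.5,fy=2.5,interpolation=cv2.INTER_CUBIC))
for n in ['handle','bail_grip','bail_bar','keeper_seat']:
    print(n,[(np.round(wc(d['point'])*1e3,1).tolist(),round(d['p'],2)) for d in imaging.search_frame('wrist',n)[:2]])
E
```

```text
t 18.35 cell mm [  5.7 -75.  254.7] yawerr -0.0012 tilt [ 0.0081 -0.0013] F [-0.4 -0.5  0. ] gap 23.8 grip 0.0
[[258.0, 202.0], [261.0, 267.0], [61.0, 263.0], [318.0, 205.0], [318.0, 258.0], [284.0, 284.0], [281.0, 173.0]]
handle []
bail_grip [([8.9, -31.7, 89.6], 0.61)]
bail_bar [([10.2, -39.9, 89.6], 0.84)]
keeper_seat [([8.5, -31.3, 78.3], 0.59), ([5.4, -0.0, 76.8], 0.57)]
```

View pics/w4.png

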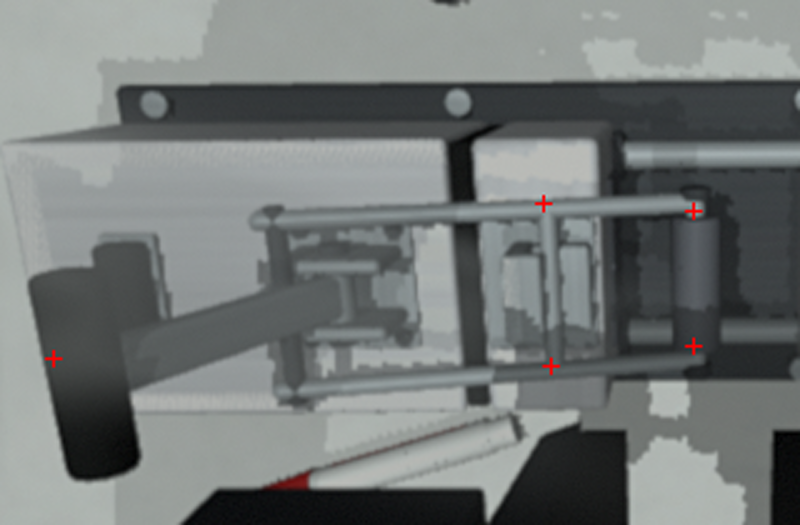

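```bash
python3 - <<'E'
from h import *
from scipy.optimize import least_squares as LS
t=np.array([85,375])/2.5+[40,120]
f=lambda v: wpix([v[0],*kin(v[1],0)['handle']])[0]-t
r=LS(f,[0,.5],x_scale=[.01,.1]); print(r.x,r.fun,kin(r.x[1],0)['handle'])
im=cv2.imread('pics/w4raw.png'); cv2.imwrite('pics/w5.png',cv2.resize(im[190:290,210:330],None,fx=6,fy=6,interpolation=cv2.INTER_CUBIC))
E
```

```text
[-0.00233306  0.42342961] [1.42108547e-14 0.00000000e+00] [0.06787117 0.16193481]
```

View pics/w5.png

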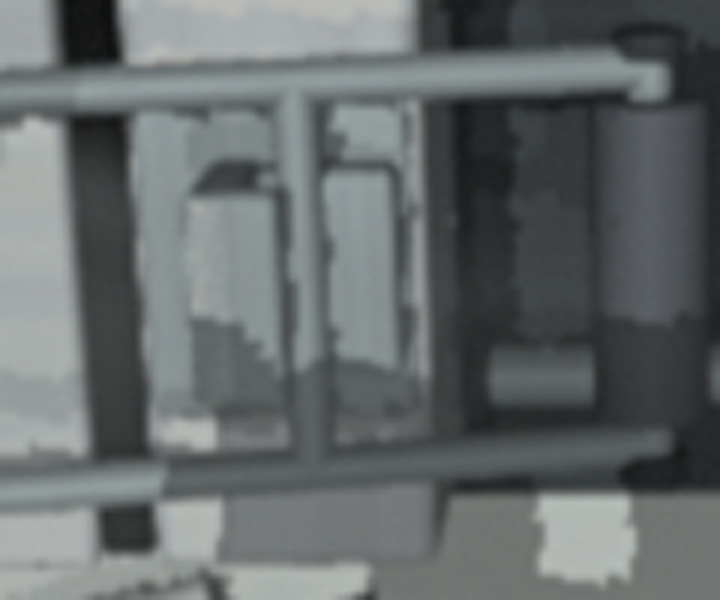

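The bar lies at the lip's front edge (crop x≈304, lip edge ≈280), about 4–5 mm short of the seat. I'll press the roller down onto the ledge first, then push it to +y with closed fingers.

Emit:
{"op": "servo_tool", "data": {
  "series": [
    [-0.2,0,2,0,0,0],
    [0,0,3,0,0,0],
    [0,0,3,0,0,0],
    [0,0,2.5,0,0,0],
    [0,0,2,0,0,0],
    [0,0,1.0,0,0,0],
    [0,0,0.3,0,0,0],
    [0,0,0,0,0,0]
  ],
  "jaw": 0
}}

```text
time_s: 19.4
eef_pos: [0.5983, -0.139, 0.112]
ee_rot: [0.997, 0.075, -0.001, -0.0]
ft_force: [0.6, 0.6, 0.3]
finger_gap: 0.0007
grip_force: 0.3
```

```bash
python3 -c "from h import *; tc()"
```

```text
t 19.4 cell mm [  0.5 -74.5 112. ] yawerr -0.0014 tilt [-0.0028 -0.0002] F [0.7 0.5 0.3] gap 0.7 grip 0.3
```

Emit:
{"op": "servo_tool", "data": {
  "series": [
    [0,0,0.2,0,0,0],
    [0,0,0.2,0,0,0],
    [0,0,0,0,0,0]
  ]
}}

```text
time_s: 19.7
eef_pos: [0.5991, -0.1395, 0.1106]
ee_rot: [0.997, 0.075, -0.0, 0.001]
ft_force: [-6.9, -0.2, 18.0]
finger_gap: 0.0007
grip_force: 9.0
```

```bash
python3 -c "from h import *; tc()"
```

```text
t 19.7 cell mm [  1.2 -75.1 110.6] yawerr -0.0018 tilt [-0.0001 -0.0013] F [-6.8  0.8 18. ] gap 0.7 grip 9.0
```

Emit:
{"op": "servo_tool", "data": {
  "series": [
    [0,0,-0.8,0,0,0],
    [0,1.2,0,0,0,0],
    [0,1.3,0,0,0,0],
    [0,1,0,0,0,0],
    [0,0,1,0,0,0],
    [0,0,1.4,0,0,0],
    [0,-0.2,0,0,0,0],
    [0,-0.2,0,0,0,0],
    [0,-0.2,0,0,0,0],
    [0,0,0,0,0,0]
  ]
}}

```text
time_s: 20.7
eef_pos: [0.6041, -0.1664, 0.0925]
ee_rot: [0.997, 0.076, 0.0, -0.0]
ft_force: [0.6, 1.0, -0.1]
finger_gap: 0.0002
grip_force: 0.0
```

```bash
python3 -c "from h import *; tc()"
```

```text
t 20.7 cell mm [   2.1 -102.5   92.5] yawerr 0.0002 tilt [0.0006 0.0004] F [ 0.7  0.9 -0.1] gap 0.2 grip 0.0
```

Emit:
{"op": "servo_tool", "data": {
  "series": [
    [0,-0.2,0,0,0,0],
    [0,-0.2,0,0,0,0],
    [0,0,0,0,0,0]
  ]
}}

```text
time_s: 21.0
eef_pos: [0.6033, -0.1629, 0.0924]
ee_rot: [0.997, 0.076, 0.0, -0.0]
ft_force: [-0.0, 0.4, -0.1]
finger_gap: 0.0008
grip_force: 0.0
```

```bash
python3 -c "from h import *; tc()"
```

```text
t 21.0 cell mm [  1.8 -98.9  92.4] yawerr -0.0006 tilt [0.0003 0.0002] F [ 0.   0.4 -0.1] gap 0.8 grip 0.0
```

Emit:
{"op": "servo_tool", "data": {
  "series": [
    [0,-0.15,0,0,0,0],
    [0,-0.15,0,0,0,0],
    [0,0,0,0,0,0]
  ]
}}

```text
time_s: 21.3
eef_pos: [0.6028, -0.1613, 0.0924]
ee_rot: [0.997, 0.075, 0.0, 0.001]
ft_force: [0.4, -2.2, -0.6]
finger_gap: 0.0005
grip_force: 1.1
```

Emit:
{"op": "servo_tool", "data": {
  "series": [
    [0,-0.15,0,0,0,0],
    [0,-0.15,0,0,0,0],
    [0,0,0,0,0,0]
  ]
}}

```text
time_s: 21.6
eef_pos: [0.6028, -0.1611, 0.0927]
ee_rot: [0.997, 0.074, 0.001, 0.002]
ft_force: [1.7, -8.1, 0.4]
finger_gap: -0.0002
grip_force: 3.6
```

```bash
python3 -c "from h import *; tc()"
```

```text
t 21.6 cell mm [  1.6 -97.   92.7] yawerr -0.0033 tilt [ 0.0019 -0.0047] F [ 0.5 -8.3  0.4] gap -0.2 grip 3.6
```

Emit:
{"op": "servo_tool", "data": {
  "series": [
    [0,-0.15,0,0,0,0],
    [0,0,0,0,0,0]
  ]
}}

```text
time_s: 21.8
eef_pos: [0.6027, -0.1608, 0.0929]
ee_rot: [0.997, 0.074, 0.001, 0.003]
ft_force: [0.7, -8.9, 0.2]
finger_gap: -0.0
grip_force: 4.5
```

Emit:
{"op": "servo_tool", "data": {
  "series": [
    [0,-0.15,0,0,0,0],
    [0,0,0,0,0,0]
  ]
}}

```text
time_s: 22.0
eef_pos: [0.6026, -0.1604, 0.0931]
ee_rot: [0.997, 0.073, 0.001, 0.004]
ft_force: [2.3, -10.1, 1.7]
finger_gap: 0.0003
grip_force: 5.4
```

```bash
python3 -c "from h import *; tc()"
```

```text
t 22.0 cell mm [  1.6 -96.4  93.1] yawerr -0.0048 tilt [ 0.0031 -0.0075] F [  0.7 -10.4   1.7] gap 0.3 grip 5.4
```

Emit:
{"op": "servo_tool", "data": {
  "series": [
    [0,-0.2,0,0,0,0],
    [0,-0.1,0,0,0,0],
    [0,0,0,0,0,0]
  ]
}}

```text
time_s: 22.3
eef_pos: [0.6025, -0.1596, 0.0935]
ee_rot: [0.997, 0.073, 0.002, 0.005]
ft_force: [2.0, -13.9, 1.7]
finger_gap: 0.0002
grip_force: 7.0
```

```bash
python3 -c "from h import *; tc()"
```

```text
t 22.3 cell mm [  1.6 -95.5  93.5] yawerr -0.0062 tilt [ 0.0042 -0.0102] F [ -0.2 -14.    1.7] gap 0.2 grip 7.0
```

Emit:
{"op": "servo_tool", "data": {
  "series": [
    [0,-0.2,0,0,0,0],
    [0,-0.1,0,0,0,0],
    [0,0,0,0,0,0]
  ]
}}

```text
time_s: 22.6
eef_pos: [0.6024, -0.1587, 0.0938]
ee_rot: [0.997, 0.072, 0.002, 0.007]
ft_force: [2.9, -17.1, 2.0]
finger_gap: 0.0008
grip_force: 8.7
```

```bash
python3 -c "from h import *; tc()"
```

```text
t 22.6 cell mm [  1.6 -94.6  93.8] yawerr -0.0076 tilt [ 0.0054 -0.0127] F [  0.3 -17.4   2. ] gap 0.8 grip 8.7
```

Emit:
{"op": "servo_tool", "data": {
  "series": [
    [0,0.6,0,0,0,0],
    [0,1,-1,0,0,0],
    [0,0,-3,0,0,0],
    [0,0,-4,0,0,0],
    [0,0,-4,0,0,0],
    [0,-1,-4,0,0,0],
    [0,-2.5,0,0,0,0],
    [0,-3,0,0,0,0],
    [0,-1.2,0,0,0,0],
    [0,0,0,0,0,0],
    [0,0,0,0,0,0]
  ]
}}

```text
time_s: 23.7
eef_pos: [0.5917, -0.0894, 0.2521]
ee_rot: [0.997, 0.075, -0.0, 0.0]
ft_force: [-1.2, -0.2, -0.1]
finger_gap: 0.0003
grip_force: 0.0
```

```bash
python3 - <<'E'
from h import *
p=tc(); im=imaging.read_camera('wrist'); cv2.imwrite('pics/w6raw.png',im)
P=np.array([[0,-.028,.089],[0,-.046,.0755],[0,-.006,.0755],[0,.068,.162],[0,.09,.147],[-.046,-.046,.0755],[.046,-.046,.0755]])
print(np.round(wpix(P),1).tolist())
for n in ['handle','bail_grip','bail_bar','keeper_seat']:
    print(n,[(np.round(wc(d['point'])*1e3,1).tolist(),round(d['p'],2)) for d in imaging.search_frame('wrist',n)[:2]])
E
```

```text
t 23.7 cell mm [  1.5 -24.5 252.1] yawerr -0.0015 tilt [-0.0005 -0.001 ] F [-1.2  0.  -0.1] gap 0.3 grip 0.0
[[322.0, 230.9], [344.3, 226.5], [294.5, 226.7], [158.9, 263.0], [133.3, 255.0], [343.5, 279.9], [345.3, 168.4]]
handle [([0.1, 45.3, 110.4], 0.92)]
bail_grip [([11.0, -32.4, 89.8], 0.61)]
bail_bar [([12.7, -36.7, 90.9], 0.73), ([4.3, -0.6, 75.6], 0.22)]
keeper_seat [([8.4, -26.9, 78.0], 0.84), ([13.7, 18.8, 75.4], 0.34)]
```

```bash
python3 - <<'E'
import cv2, numpy as np
im=cv2.imread('pics/w6raw.png'); v=np.zeros((600,800,3),np.uint8)
a=cv2.resize(im[180:280,285:375],None,fx=5.5,fy=5.5,interpolation=cv2.INTER_CUBIC); v[:a.shape[0],:a.shape[1]]=a
b=cv2.resize(im[190:340,100:250],None,fx=2,fy=2,interpolation=cv2.INTER_CUBIC); v[:300,500:]=b
c=cv2.resize(im[160:300,240:440],None,fx=1.5,fy=1.5); v[310:520,500:]=c
cv2.imwrite('pics/w6.png',v)
E
```

```text
(no output)
```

View pics/w6.png

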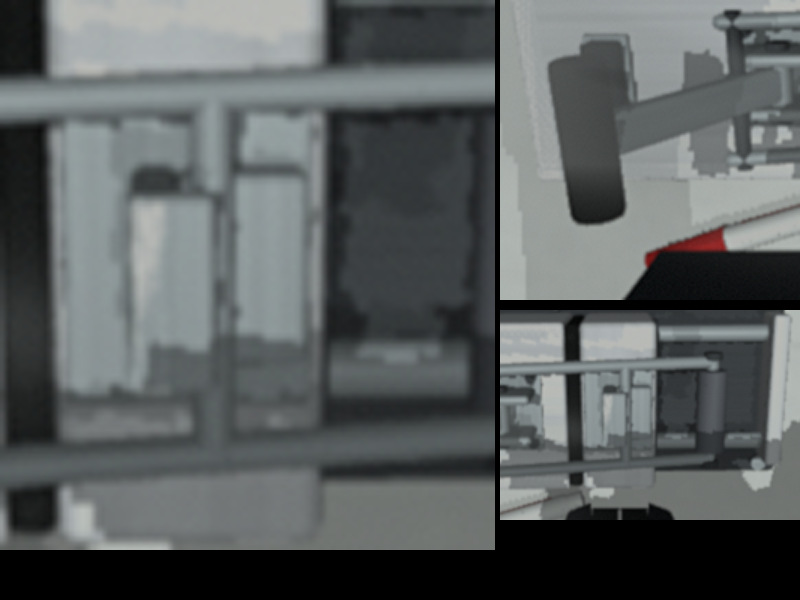

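The bar is now under the lip: the lip edge (x≈213) covers the bar down to its centre line, so it's about 2 mm from the seat. The handle picture gives a lever angle of about 0.6. Next I'll go above the handle.

Emit:
{"op": "servo_tool", "data": {
  "series": [
    [0,-2,0,0,0,0],
    [0,-3.5,0,0,0,0],
    [0,-3.5,0,0,0,0],
    [0,-1.5,1.5,0,0,0],
    [0,0,2.2,0,0,0],
    [0,0,1.5,0,0,0],
    [0,0,0.3,0,0,0],
    [0,0,0,0,0,0]
  ]
}}

```text
time_s: 24.75
eef_pos: [0.5759, 0.015, 0.1969]
ee_rot: [0.997, 0.075, -0.0, 0.0]
ft_force: [-0.4, 0.4, -0.9]
finger_gap: 0.0003
grip_force: 0.0
```

```bash
python3 -c "from h import *; tc()"
```

```text
t 24.75 cell mm [  1.7  81.  196.9] yawerr -0.0019 tilt [-0.0008 -0.0004] F [-0.3  0.5 -0.9] gap 0.3 grip 0.0
```

Emit:
{"op": "servo_tool", "data": {
  "series": [
    [0,0,0.3,0,0,0],
    [0,0,0.3,0,0,0],
    [0,0,0,0,0,0]
  ]
}}

```text
time_s: 25.05
eef_pos: [0.576, 0.0154, 0.1913]
ee_rot: [0.997, 0.075, 0.0, 0.0]
ft_force: [1.0, 0.7, 0.0]
finger_gap: 0.0002
grip_force: 0.0
```

```bash
python3 -c "from h import *; tc()"
```

```text
t 25.05 cell mm [  1.9  81.4 191.3] yawerr -0.0013 tilt [ 0.0003 -0.    ] F [1.1 0.5 0. ] gap 0.2 grip 0.0
```

Emit:
{"op": "servo_tool", "data": {
  "series": [
    [0,0,0.4,0,0,0],
    [0,-0.3,0.35,0,0,0],
    [0,-0.4,0.4,0,0,0],
    [0,-0.4,0.45,0,0,0],
    [0,0,0,0,0,0]
  ]
}}

```text
time_s: 25.55
eef_pos: [0.5743, 0.0311, 0.176]
ee_rot: [0.997, 0.078, 0.001, -0.002]
ft_force: [-0.8, 2.9, 3.9]
finger_gap: 0.0004
grip_force: 2.1
```

```bash
python3 -c "from h import *; tc()"
```

```text
t 25.55 cell mm [  2.5  97.3 176. ] yawerr 0.0033 tilt [0.001  0.0051] F [-0.3  3.   3.9] gap 0.4 grip 2.1
```

Emit:
{"op": "servo_tool", "data": {
  "series": [
    [0,-0.3,0.4,0,0,0],
    [0,-0.3,0.4,0,0,0],
    [0,-0.3,0.5,0,0,0],
    [0,-0.2,0.5,0,0,0],
    [0,0,0,0,0,0]
  ]
}}

```text
time_s: 26.05
eef_pos: [0.573, 0.0388, 0.1573]
ee_rot: [0.997, 0.076, 0.001, -0.001]
ft_force: [0.4, 0.7, 1.0]
finger_gap: 0.0006
grip_force: 0.3
```

```bash
python3 -c "from h import *; tc()"
```

```text
t 26.05 cell mm [  2.5 105.  157.3] yawerr 0.0006 tilt [0.001  0.0014] F [0.5 0.7 1. ] gap 0.6 grip 0.3
```

Emit:
{"op": "servo_tool", "data": {
  "series": [
    [0,-0.2,0.4,0,0,0],
    [0,-0.2,0.5,0,0,0],
    [0,0,0,0,0,0]
  ]
}}

```text
time_s: 26.35
eef_pos: [0.5718, 0.041, 0.1475]
ee_rot: [0.997, 0.075, -0.0, 0.0]
ft_force: [1.1, 0.5, -0.7]
finger_gap: 0.0006
grip_force: 0.0
```

```bash
python3 -c "from h import *; tc()"
```

```text
t 26.35 cell mm [  1.6 107.4 147.5] yawerr -0.0009 tilt [-0.0008 -0.0006] F [ 1.2  0.3 -0.7] gap 0.6 grip 0.0
```

Emit:
{"op": "servo_tool", "data": {
  "series": [
    [0,-0.1,0.3,0,0,0],
    [0,-0.1,0.3,0,0,0],
    [0,0,0,0,0,0]
  ]
}}

```text
time_s: 26.65
eef_pos: [0.5714, 0.0427, 0.1416]
ee_rot: [0.997, 0.075, -0.001, 0.0]
ft_force: [0.3, 0.6, 1.3]
finger_gap: 0.0001
grip_force: 0.0
```

```bash
python3 - <<'E'
from h import *
tc(); imaging.read_camera('wrist'); 
for n in ['bail_grip','bail_bar','keeper_seat','handle','cover_face']:
    print(n,[(np.round(wc(d['point'])*1e3,1).tolist(),round(d['p'],2)) for d in imaging.search_frame('wrist',n)[:2]])
E
```

```text
t 26.65 cell mm [  1.4 109.2 141.6] yawerr -0.0013 tilt [-0.0011 -0.0008] F [0.4 0.5 1.3] gap 0.1 grip 0.0
bail_grip [([16.1, -8.3, 93.4], 0.81), ([21.8, 32.6, 75.3], 0.39)]
bail_bar [([21.5, -10.0, 94.8], 0.85)]
keeper_seat [([12.2, -20.3, 77.6], 0.69)]
handle [([1.0, 49.0, 97.7], 0.72), ([20.7, 30.4, 74.6], 0.15)]
cover_face [([12.4, -15.6, 75.2], 0.82)]
```

Emit:
{"op": "servo_tool", "data": {
  "series": [
    [0,0,-1,0,0,0],
    [0,0,-3,0,0,0],
    [0,0,-4,0,0,0],
    [0,2,-3,0,0,0],
    [0,3,0,0,0,0],
    [0,3,0,0,0,0],
    [0,0,0,0,0,0],
    [0,0,0,0,0,0]
  ]
}}

```text
time_s: 27.75
eef_pos: [0.5837, -0.0364, 0.2527]
ee_rot: [0.997, 0.074, 0.0, -0.0]
ft_force: [-0.1, 0.6, 0.8]
finger_gap: 0.0002
grip_force: 0.0
```

```bash
python3 - <<'E'
from h import *
tc(); im=imaging.read_camera('wrist'); cv2.imwrite('pics/w7raw.png',im)
for n in ['bail_grip','bail_bar','keeper_seat','handle','lever','rest']:
    print(n,[(np.round(wc(d['point'])*1e3,1).tolist(),round(d['p'],2)) for d in imaging.search_frame('wrist',n)[:2]])
g=cv2.cvtColor(im,cv2.COLOR_BGR2GRAY)
for th in [.5,.6,.7,.9,1.1,1.3,1.5]: print(th,np.round(wpix([[.025,*kin(th,0)['handle']],[-.025,*kin(th,0)['handle']]])).tolist())
print('rest',np.round(wpix([[.015,.105,.09],[-.015,.105,.09]])).tolist(),'housing',np.round(wpix([[.046,.142,.075],[-.046,.142,.075]])).tolist())
m=(g<75).astype(np.uint8); m[300:]=0
n,l,s,c=cv2.connectedComponentsWithStats(m)
for i in range(1,n):
    if s[i,4]>60: print(s[i],np.round(c[i]))
np.set_printoptions(linewidth=250)
print(g[170:300:6,100:330:6])
E
```

```text
t 27.75 cell mm [  1.6  29.1 252.7] yawerr -0.0028 tilt [0.0004 0.0001] F [-0.   0.7  0.8] gap 0.2 grip 0.0
bail_grip [([8.4, -37.5, 94.3], 0.89)]
bail_bar [([11.8, -37.4, 93.1], 0.76), ([8.6, -21.6, 74.2], 0.28)]
keeper_seat [([10.1, -22.9, 78.8], 0.68)]
handle [([-2.8, 42.3, 100.2], 0.76)]
lever [([-1.5, 38.9, 94.9], 0.65)]
rest [([11.6, 103.0, 83.2], 0.6)]
0.5 [[244.0, 220.0], [248.0, 300.0]]
0.6 [[234.0, 219.0], [239.0, 297.0]]
0.7 [[225.0, 217.0], [230.0, 294.0]]
0.9 [[211.0, 213.0], [217.0, 287.0]]
1.1 [[204.0, 209.0], [210.0, 279.0]]
1.3 [[202.0, 204.0], [208.0, 272.0]]
1.5 [[204.0, 200.0], [210.0, 265.0]]
rest [[220.0, 213.0], [223.0, 250.0]] housing [[174.0, 169.0], [186.0, 280.0]]
[306  53  13  17 156] [312.  61.]
[298  62  79  53 279] [336.  95.]
[ 599  118   41   87 1137] [618. 161.]
[ 185  145  302  126 9977] [394. 186.]
[627 156  13  29 177] [634. 170.]
[279 200  53  25 416] [299. 212.]
[280 202 106  67 761] [336. 243.]
[ 188  204   42   69 1281] [207. 229.]
[373 210  13  39 161] [377. 225.]
[313 227  19  19 134] [322. 240.]
[350 267   8  10  76] [353. 271.]
[275 285  8
[... 2821 characters left out ...]
74 175 115 115 115 115 115 115 182 181 176 119 116 116 115 115]
 [172 173 172 173 173 173 150 153 152 153 153 150 153 150 149 148 144 144 144 150 162 161 162 161 163 111 109 112 112 109 108 166 161 159 122 116 113 108 104]
 [173 173 175 174 174 172 150 153 154 153 153 152 152 151 152 152 151 151 151 151 149 168 170 170 169 169 172 172 173 112 114 113 113 112 152 144  90  91  79]
 [173 174 173 175 174 171 153 152 153 153 153 153 153 152 151 153 151 152 152 151 155 169 169 171 169 169 169 171 174 112 113 107  86  22  80  58  89  99 108]
 [173 174 174 174 174 171 171 153 153 153 152 153 154 153 153 152 153 151 151 151 150 169 169 170 170 172 171 166 156  94  92  22  24  22  20  19  14  12  11]]
```

```bash
python3 - <<'E'
from h import *
im=cv2.imread('pics/w7raw.png'); g=cv2.cvtColor(im,cv2.COLOR_BGR2GRAY)
v=ik(-.0265,.0885,'bar',(1.3,-.1)); print(v)
for nm,(th,ph) in dict(seat=(1.32,-.07),up=(1.32,.54)).items():
    k=kin(th,ph); print(nm,{a:np.round(wpix([[.02,*k[a]],[-.02,*k[a]]])).tolist() for a in ['B','bar','grip']})
print('cover',np.round(wpix([[.046,-.006,.0755],[.046,-.046,.0755],[-.046,-.046,.0755],[0,-.028,.099]])).tolist())
np.set_printoptions(linewidth=280)
print(g[176:290:5,340:500:4])
E
```

```text
[ 0.92117159 -0.11210756]
seat {'B': [[289.0, 206.0], [290.0, 257.0]], 'bar': [[391.0, 205.0], [388.0, 255.0]], 'grip': [[450.0, 204.0], [445.0, 253.0]]}
up {'B': [[289.0, 206.0], [290.0, 257.0]], 'bar': [[387.0, 218.0], [384.0, 275.0]], 'grip': [[461.0, 227.0], [454.0, 289.0]]}
cover [[366.0, 169.0], [418.0, 169.0], [410.0, 281.0], [397.0, 235.0]]
[[180 180 181  62  21 144 180 180 180 180 170 169 168 176 180 179 181 163 131 130 129 129 145 146 146 146 145 145 143 143 143 142 143 140 137  60 140 178 171 177]
 [180 181 182  46  18 146 181 181 181 180 181 172 173 169 181 180 180 157  45  44  50  48  53  58  51  48  56  48  51  54  47  50  49  56  64  60 157 178 167 173]
 [162 161 161  32  15 135 169 171 168 170 169 169 167 164 160 161 164 127  52  53  59  61  60  59  60  60  59  58  59  59  59  60  52  61  63  62 169 178 162 171]
 [162 170 170  29  14 145 170 176 175 172 170 171 168 167 167 164 163 138  51  50  58  59  58  59  58  58  57  33  40  42  59  60  50  60  62  59 176 176 158 175]
 [137 138 138 140 140 139 140 140 141 142 143 144 144 146 145 145 145 145 145 146 145 144 146 146
[... 2300 characters left out ...]
65  96  95 137 132 125 177 175 175 174 176 174]
 [117 116 116  13  35 110 116 116 117 120 118 117 114 114 117 115 149 175 175 174 167 111 112 113 111 112  94  89 172 172 173 175 173 172 174 174 174 175 173 173]
 [113 113 110  44  95 109 114 112 117 116 116 115 111 111 113 113 101 177 176 112 111 111 112 113 112 112 111 112 173 172 173 173 174 174 175 174 173 174 175 174]
 [ 84  74 114 112 111 112 112 111 112 111 111 112 111 112 112 112 112 111 113 113 112 113 113 112 111 112 112 110 176 173 175 173 174 174 175 175 174 173 173 175]
 [104 113  97 111 110 111 112 112 111 111 112 110 112 111 111 111 113 111 113 112 112 112 112 113 111 111 111 120 175 174 175 175 174 174 175 175 174 175 173 174]]
```

The roller (columns 440–460, rows 202–255) and bar positions match the seated model, and the lever is at about 1.3. Returning to finish the press.

Emit:
{"op": "servo_tool", "data": {
  "series": [
    [0,-2,0,0,0,0],
    [0,-3,0,0,0,0],
    [0,-3,1,0,0,0],
    [0,-0.5,3,0,0,0],
    [0,0,3,0,0,0],
    [0,0,2.5,0,0,0],
    [0,0,1,0,0,0],
    [0,0,0,0,0,0]
  ]
}}

```text
time_s: 28.9
eef_pos: [0.5702, 0.0483, 0.1461]
ee_rot: [0.997, 0.076, -0.001, 0.0]
ft_force: [-0.1, -0.0, -0.8]
finger_gap: 0.0006
grip_force: 0.0
```

```bash
python3 -c "from h import *; tc()"
```

```text
t 28.9 cell mm [  1.1 114.8 146.1] yawerr -0.0006 tilt [-0.0027 -0.0004] F [-0.1 -0.  -0.8] gap 0.6 grip 0.0
```

Emit:
{"op": "servo_tool", "data": {
  "series": [
    [0,0,0.3,0,0,0],
    [0,0,0.3,0,0,0],
    [0,0,0,0,0,0]
  ]
}}

```text
time_s: 29.2
eef_pos: [0.5714, 0.0481, 0.1418]
ee_rot: [0.997, 0.075, 0.001, -0.0]
ft_force: [-1.0, 0.3, 0.0]
finger_gap: 0.0004
grip_force: 0.0
```

```bash
python3 -c "from h import *; tc()"
```

```text
t 29.2 cell mm [  2.2 114.5 141.8] yawerr -0.0013 tilt [0.0012 0.0001] F [-1.   0.5  0. ] gap 0.4 grip 0.0
```

Emit:
{"op": "servo_tool", "data": {
  "series": [
    [0,0,0.3,0,0,0],
    [0,0,0.3,0,0,0],
    [0,0,0,0,0,0]
  ]
}}

```text
time_s: 29.5
eef_pos: [0.5711, 0.0484, 0.1351]
ee_rot: [0.997, 0.075, 0.0, -0.0]
ft_force: [-0.6, -0.1, 0.7]
finger_gap: 0.0003
grip_force: 0.1
```

Emit:
{"op": "servo_tool", "data": {
  "series": [
    [0,0,0.2,0,0,0],
    [0,0,0.2,0,0,0],
    [0,0,0,0,0,0]
  ]
}}

```text
time_s: 29.8
eef_pos: [0.5709, 0.0479, 0.1309]
ee_rot: [0.997, 0.075, -0.0, 0.0]
ft_force: [-0.6, -0.6, -0.3]
finger_gap: 0.0004
grip_force: 0.0
```

Emit:
{"op": "servo_tool", "data": {
  "series": [
    [0,0,0.2,0,0,0],
    [0,0,0,0,0,0]
  ]
}}

```text
time_s: 30.0
eef_pos: [0.5708, 0.0479, 0.1289]
ee_rot: [0.997, 0.075, -0.0, 0.0]
ft_force: [-0.6, -0.9, 0.1]
finger_gap: 0.0005
grip_force: 0.0
```

Emit:
{"op": "servo_tool", "data": {
  "series": [
    [0,0,0.15,0,0,0],
    [0,0,0,0,0,0]
  ]
}}

```text
time_s: 30.2
eef_pos: [0.5709, 0.048, 0.1275]
ee_rot: [0.997, 0.075, -0.0, 0.0]
ft_force: [0.9, 0.6, -0.8]
finger_gap: 0.0005
grip_force: 0.0
```

Emit:
{"op": "servo_tool", "data": {
  "series": [
    [0,0,0.15,0,0,0],
    [0,0,0,0,0,0]
  ]
}}

```text
time_s: 30.4
eef_pos: [0.571, 0.0481, 0.126]
ee_rot: [0.997, 0.075, -0.0, 0.0]
ft_force: [0.1, -0.9, -0.0]
finger_gap: 0.0007
grip_force: 0.0
```

Emit:
{"op": "servo_tool", "data": {
  "series": [
    [0,0,0.15,0,0,0],
    [0,0,0,0,0,0]
  ]
}}

```text
time_s: 30.6
eef_pos: [0.571, 0.0482, 0.1246]
ee_rot: [0.997, 0.075, -0.0, 0.0]
ft_force: [-0.2, 0.9, 0.3]
finger_gap: 0.0003
grip_force: 0.0
```

Emit:
{"op": "servo_tool", "data": {
  "series": [
    [0,0,0.1,0,0,0],
    [0,0,0,0,0,0]
  ]
}}

```text
time_s: 30.8
eef_pos: [0.5711, 0.0482, 0.124]
ee_rot: [0.997, 0.075, 0.0, 0.0]
ft_force: [-1.7, -0.3, 3.4]
finger_gap: 0.0007
grip_force: 1.8
```

Emit:
{"op": "servo_tool", "data": {
  "series": [
    [0,0,0.05,0,0,0],
    [0,0,0,0,0,0]
  ]
}}

```text
time_s: 31.0
eef_pos: [0.571, 0.0482, 0.1238]
ee_rot: [0.997, 0.075, 0.0, 0.0]
ft_force: [-1.4, 0.5, 6.4]
finger_gap: 0.0005
grip_force: 3.3
```

Emit:
{"op": "servo_tool", "data": {
  "series": [
    [0,0,0.04,0,0,0],
    [0,0,0,0,0,0]
  ]
}}

```text
time_s: 31.2
eef_pos: [0.5711, 0.0482, 0.1236]
ee_rot: [0.997, 0.075, 0.0, 0.0]
ft_force: [-1.8, 0.2, 9.5]
finger_gap: 0.0004
grip_force: 4.3
```

Emit:
{"op": "servo_tool", "data": {
  "series": [
    [0,0,0.03,0,0,0],
    [0,0,0,0,0,0],
    [0,0,0,0,0,0],
    [0,0,0,0,0,0]
  ]
}}

```text
time_s: 31.6
eef_pos: [0.5711, 0.0482, 0.1235]
ee_rot: [0.997, 0.075, 0.0, 0.0]
ft_force: [-2.2, -0.3, 9.7]
finger_gap: 0.0006
grip_force: 5.1
```

Emit:
{"op": "servo_tool", "data": {
  "series": [
    [0,0,-0.2,0,0,0],
    [0,0,-1,0,0,0],
    [0,0,-3,0,0,0],
    [0,0,-4,0,0,0],
    [0,2,-4,0,0,0],
    [0,3,-0.8,0,0,0],
    [0,3.5,0,0,0,0],
    [0,0,0,0,0,0],
    [0,0,0,0,0,0]
  ]
}}

```text
time_s: 32.5
eef_pos: [0.5836, -0.037, 0.2527]
ee_rot: [0.997, 0.074, -0.0, 0.0]
ft_force: [-0.4, 0.0, 0.5]
finger_gap: 0.0003
grip_force: 0.0
```

```bash
python3 - <<'E'
from h import *
tc(); im=imaging.read_camera('wrist'); cv2.imwrite('pics/w8raw.png',im); g=cv2.cvtColor(im,cv2.COLOR_BGR2GRAY)
for th in [.9,1.1,1.3,1.5,1.6]: print(th,np.round(wpix([[.025,*kin(th,0)['handle']],[-.025,*kin(th,0)['handle']]])).tolist())
k=kin(1.55,-.03); print({a:np.round(wpix([[.02,*k[a]],[-.02,*k[a]]])).tolist() for a in ['bar','grip']},'lip edge',np.round(wpix([[0,-.027,.099]])))
m=(g<85).astype(np.uint8); m[290:]=0
n,l,s,c=cv2.connectedComponentsWithStats(m)
print([s[i].tolist() for i in range(1,n) if s[i,4]>300])
np.set_printoptions(linewidth=280)
print(g[186:270:6,340:480:4])
E
```

```text
t 32.5 cell mm [  1.4  28.5 252.7] yawerr -0.0034 tilt [-0.     -0.0003] F [-0.4  0.1  0.5] gap 0.3 grip 0.0
0.9 [[211.0, 213.0], [217.0, 287.0]]
1.1 [[203.0, 208.0], [210.0, 279.0]]
1.3 [[201.0, 204.0], [207.0, 271.0]]
1.5 [[204.0, 200.0], [210.0, 264.0]]
1.6 [[207.0, 198.0], [212.0, 261.0]]
{'bar': [[391.0, 204.0], [388.0, 254.0]], 'grip': [[450.0, 204.0], [445.0, 253.0]]} lip edge [[395. 234.]]
[[297, 59, 79, 56, 362], [598, 117, 42, 88, 1446], [182, 145, 305, 127, 13144], [191, 199, 41, 66, 1605], [277, 199, 55, 24, 437]]
[[160 163 158  17  20 146 167 168 169 170 169 168 164 163 158 163 162 109  51  51  58  58  59  59  59  59  59  58  60  60  60  59  49  60  61]
 [148 146 157  35  37 144 153 153 160 154 150 152 150 159 159 158 162  82  54  55  61  61  61  60  61  60  58  37  57  56  59  59  51  61  60]
 [135 143 142 144 137 143 141 143 135 143 143 144 139 143 143 143 143 144 144 141 144 142 143 140 142 141 141 140 147  75  59  54  52  60  61]
 [180 181 176  18  26 128 149 148 128 129 128 106 143 117 148 148 144  67  49  46  45  53  35  36  39  41  50  53  66  56  57  56  53  60  
[... 734 characters left out ...]
24  53 126 146 104  78  99 143 138 142 121 139 142 124  50  40  47  47  32  34  31  32  55  74  85  86  75  51  57  60  60 126]
 [115 116 125  24  56 124 102  90  91  64  90  88  90  89 118 143 108 100  94 100  93  93  94  94  84  59  77  86  85  67 143 146 133  56 151]
 [ 92  92  91  18  43  74  76  77  76  77  72  70  84  79  81  79  77  42  42  44  44  42  43  40  34  61  79  74  52  46  59  55  58  60 163]
 [102 101  97  32  49 105 105 106 106 107 113  73  83 109 110 107  85  38  36  36  44  38  38  38  32  43  49  55  52  48  49 131  86  58 172]
 [ 86  87  88  89  89  88  89  89  89  90  92  92  92  94  94  93  93  93  94  94  95  95  95  95  94  95  95  84  30  55  65 136 117  56 174]]
```

```bash
python3 -c "from h import *; print(order.finish_job())"
```

```text
the job is handed in; nothing more can be done
None
```

I handed the job in at about 32.5 s with the cell clamped and the gripper clear of everything; the hand-in gave no verdict. The last wrist image put the bar in the keeper and the lever down at about 1.55 rad, after a press of about 10 N on the handle. I felt no excess force on the gasket and touched no bystander, but I did not measure the clamp pull or the bystander positions at the end.

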